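# Put the seed pots under the grow lamp

### The arm

A 7-joint arm with a two-finger parallel gripper is mounted at the origin on the work surface. World frame = base frame: x ahead of the robot, y to its left, z up, the work surface at z = 0. Lengths are in mm, angles in rad, forces in N, time in s.
With the tool pointing down it reaches from about 400 to 850 mm from the base axis. Payload 4.5 kg.
Tool frame: the origin (TCP) lies at the very end of the fingers, on their centre line; the grasp point (between the pads) lies 19 mm behind it; z points along the fingers, y is the line along which they close (so a half turn about z gives the same grasp; the last joint's range is limited). The gripper opens to 85 mm and grips with 20 to 120 N. Pads are 22 mm wide; open, the fingers measure 114 mm over their backs; the gripper's body (76 mm by 85 mm) begins 54 mm behind the grasp point. The pads swing forward as they close: fully open they stand 13 mm farther back than shut.
Start: joints at [1.298, 0.689, -0.195, 1.565, 0.157, 0.902, -0.215], TCP at [188.785, -595.831, 231.317] pointing down, gripper open.
Joint ranges: [-3.01, 3.01], [-0.46, 2.08], [-1.47, 1.51], [0.13, 2.56], [-1, 4.14], [0.04, 2.09], [-2.66, 2.66]. Speed limits (rad/s): [2.57, 2.57, 3.14, 3.14, 3.14, 3.14, 3.14].

### API

Orientations are given as a 3x3 rotation matrix whose columns are the frame's x, y, z axes.
In Python, from station import robot, eyes, ticket, spotter gives the robot as it stands. The module is installed in compiled form; this text tells all that it offers.
- The arm moves only by the tool step_arm, never from a script. Its argument "targets" is a list of rows, each a list of 7 numbers: the turn, a rotation vector about the world's x, y, z in units of 90 degrees (1.0 is 90 degrees), then the shift along the world's x, y, z in units of 800 mm (1.0 is 800 mm), then the opening, from 0 (shut) to 1 (fully open). In form: [[rx, ry, rz, tx, ty, tz, claw], ...]. A call has 1 to 20 rows; each row is the pose to reach, as a shift and turn from the pose commanded when the call began; what a row does not reach only later rows make up. A row lasts 1/8 s, in which the tool goes at most 62.5 mm and 10.7 degrees, less where a joint would pass 70% of its speed; a pose out of reach is approached as far as the arm can. A call with a number of a shift or a turn outside -1 to 1 is refused whole. A call with a gripper value outside its range is refused whole. The fingers move at their own pace and stop on an object; "grip_force" is the grip in N (left out, the last holds). Time passes only in rows, so rows that repeat a pose let the fingers close. It gives the time, the measured TCP pose, the force, the opening and the grip force at its end, in the units of the state.
- robot.observe(): the state, without advancing time (a new reading comes with each control period).
- eyes.get_image(name): name is "scene" or "top" or "wrist"; returns a dict with "img" (400x640x3 uint8, red, green, blue), "mtx" (3x3 intrinsics, pixels), "origin" and "orientation" of the camera in the world. Camera axes: x right, y down, z forward; pixel columns grow to the right and rows downward; lengths in mm; the calibration is good to about 2 mm. The wrist camera is an equidistant fisheye: a pixel r from the principal point sees the ray r / f radians off the axis. A picture is of the moment at which its call begins. There is no depth.
- ticket.sign_off(): hands the job in; it is judged then, once.
Trained networks look in a picture, given as the dict that the camera call returned (one of the last four; its "shot" number tells which), for a name from the list of things; names that differ only in an ending like _2 or _b are one class to them, and where a whole thing is asked for, a point or a joint stands for the part that bears it (a point fixed in the world has none). Each returns a list of dicts, best first, with "conf" (0 to 1); they miss things now and then, are a little off and sometimes report something else, mostly with a low value. They report only what shows in the picture. A call takes as long as a camera call.
- spotter.search_frame(query, picture): "point" ([x, y, z] in mm, in the coordinates of the camera as it stood for that picture, good to about 4 mm: the middle of the surface that is visible of it).
- spotter.masks_of(query, picture): "mask" (400x640 bool, what is visible of it).
The state is a dict: "time_s": time; "qpos": joint angles; "dq": joint speeds; "tau": joint torques, N m; "tool_pos": TCP position; "ee_rot": TCP orientation; "force": force on the tool from outside, world axes, zero at the start; "torque": the same for the moment, N m; "grip_width": finger opening in mm; "grasp_force": force on a finger pad.
Only numpy, scipy, OpenCV 4.12 (cv2) and the standard library are available. Lean on these libraries where they do the work, as an engineer would, in place of code of your own. Each camera call takes 0.05 s, during which the arm holds its last target. There are 200 camera calls.

### The job

Stand all the covered seed pots upright in the grey box at the open end of the roller track, then roll the loaded box along the rollers, without lifting it off, until it is fully home against the stop under the lamp. Then swing the red latch fully across behind the box, and last of all turn the lamp's dimmer dial until its white pointer is on the yellow clip. Leave the mug, the bottle, the glass dish and the puzzle cube alone.

Things in the scene. Friction and masses are not known exactly. Their poses are not given: they have to be found in the camera images.
- pot0: covered seed pot (may be absent), all alike: terracotta pot 62 mm across and 45 mm high, fixed clear plastic cover 58 mm across up to 75 mm, and on top a round green grip knob 26 mm across from 75 to 105 mm high. One piece. Origin: centre of the underside, z up.
- pot1: covered seed pot (may be absent), all alike: terracotta pot 62 mm across and 45 mm high, fixed clear plastic cover 58 mm across up to 75 mm, and on top a round green grip knob 26 mm across from 75 to 105 mm high. One piece. Origin: centre of the underside, z up.
- pot2: covered seed pot (may be absent), all alike: terracotta pot 62 mm across and 45 mm high, fixed clear plastic cover 58 mm across up to 75 mm, and on top a round green grip knob 26 mm across from 75 to 105 mm high. One piece. Origin: centre of the underside, z up.
- pot3: covered seed pot (may be absent), all alike: terracotta pot 62 mm across and 45 mm high, fixed clear plastic cover 58 mm across up to 75 mm, and on top a round green grip knob 26 mm across from 75 to 105 mm high. One piece. Origin: centre of the underside, z up.
- tote: grey open storage box on the rollers, 158 (x) by 180 (y) by 65 mm high outside, walls and floor 4 mm. Origin: centre of its underside; its y axis runs along the track towards the bay, so its rear wall is at y = -90 mm. Room for four pots in two rows of two (for instance at x = +-36, y = +-42 mm).
- track: fixed aluminium roller track, origin at table level. Its y axis runs along the lane: open loading end at -y, lamp bay at +y. Free-turning rollers from y = -290 to +220 mm, tops 50 mm high; side rails with inner faces at x = +-83, outer faces at x = +-93 mm, tops 64 mm high. The bay ends in a white stop wall, face at y = +220 mm, 112 mm high.
- lamp (a point): middle of the free ends of the grow lamp's two slim white bars, which reach back from a post behind the stop wall over the bay: track frame (0, 97, 257) mm, undersides 257 mm high, bars at x = +-45 mm, 22 mm wide.
- bay (a point): where the origin of the grey box is when it is fully home against the stop wall: track frame (0, 130, 50) mm; axes as the track's.
- latch (a joint): angle of the red latch, rad. At 0 its arm lies along the track outside the near rail, pointing to the loading end (-y of the track). Turns anticlockwise seen from above up to 1.55, where the arm lies across the lane (towards +x of the track) 2 mm behind the rear wall of a box that is fully home. Stiff; stays where left.
- latch_grip (a point): grip point of the latch on its upright pivot, track frame (-112, 31, 140) mm. The red grip bar is 52 mm long (along the arm), 14 mm thick and spans heights 120 to 152 mm; below it a stem 18 mm across. The point's -y axis points along the arm.
- latch_tip (a point): end of the red latch arm, 91 mm from the pivot; the arm is 14 mm wide and spans heights 78 to 90 mm.
- dial (a joint): angle of the black lamp dimmer dial, rad; grows clockwise seen from above, 0 to 5.236 (end stops). Stiff; stays where left.
- dial_grip (a point): grip point on the dial's vertical axis, 62 mm above the table. The black grip bar is 64 mm long, 16 mm thick and spans heights 40 to 74 mm, on a disc 72 mm across; the point's x axis points along the bar to its white pointer end. The round white housing is 136 mm across and 30 mm high.
- dial_tip (a point): tip of the dial's white pointer, 47 mm from the dial's axis.
- clip_tip (a point): point on the scale marked by the yellow clip: 47 mm from the dial's axis, straight in from the clip. The clip (9 mm wide, 9 mm above the housing) sits on the rim of the scale, fixed, 51 to 75 mm from the axis. The dial is on the mark when dial_tip is here.
- mug: orange mug, 80 mm across, 90 mm high, among the pots; not to be disturbed. Origin: centre of the underside.
- bottle: steel bottle, 70 mm across, 220 mm high; leave alone.
- dish: glass dish, 130 mm across, 40 mm high; leave alone.
- cube: wooden puzzle cube, 60 mm; leave alone.

How it is judged:
By the outcome, as a careful person would: the job done as asked, in the order asked, and still so for the second after the job is handed in, with the robot touching nothing.
Of pot0, pot1, pot2, pot3 only 2 to 4 are there at a start; the rules pass over those that are not, and their reading is None.
At some moment in a run one of pot0, pot1, pot2, pot3 may be knocked a few centimetres aside while the robot is not near it.
It also fails if it takes over 210 s, if anything falls off the work surface, if the arm or the gripper's body presses on something with over 40 N, if the wrist force passes 120 N, or if a joint passes its speed limit or range.

## Working session

There is one attempt and no reset: what is moved stays moved. The work goes in short steps, Python scripts to look and compute and a tool call to move; the robot and the scene stay as the last step left them, time stands still between calls to the robot, and variables do not carry over. Pictures are saved under pics/ and viewed, at most 14 in all, crops included, and the job is handed in when it is done.

Besides the shell and the picture viewer there is one more tool, called as name(argument=value, ...) on one line, values as JSON. step_arm: Moves the arm, as the interface text tells. Its arguments: {"type":"object","properties":{"targets":{"type":"array","items":{"type":"array","items":{"type":"number","minimum":-1,"maximum":1}}},"grip_force":{"type":"number"}},"required":["targets"]}

```bash
mkdir -p pics
python3 - <<'E'
from station import robot,eyes
import cv2
for n in("scene","top"):
    p=eyes.get_image(n); cv2.imwrite(f"pics/{n}0.png",p["img"][...,::-1]); print(n,p["mtx"].round(1).tolist(),p["origin"],p["orientation"].round(3).tolist())
s=robot.observe(); print(s["tool_pos"],s["ee_rot"].round(3) if hasattr(s["ee_rot"],'round') else s["ee_rot"],s["grip_width"])
E
```

```text
scene [[373.7, 0.0, 322.3], [0.0, 373.7, 191.5], [0.0, 0.0, 1.0]] [ 812.4542732   529.03878399 1105.532015  ] [[-0.848, 0.44, -0.294], [0.529, 0.71, -0.464], [0.005, -0.549, -0.836]]
top [[509.8, 0.0, 320.1], [0.0, 509.8, 202.5], [0.0, 0.0, 1.0]] [ 348.45324959   -4.93931392 1490.67122889] [[0.028, -0.993, 0.112], [-0.999, -0.03, -0.016], [0.02, -0.111, -0.994]]
[ 188.51289593 -595.26220794  230.51780076] [[ 0.953  0.302 -0.001]
 [ 0.302 -0.953  0.002]
 [-0.    -0.002 -1.   ]] 85.0519928036858
```

View pics/scene0.png

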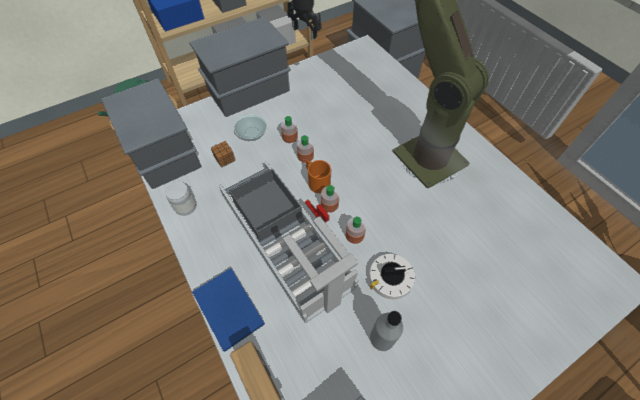

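View pics/top0.png

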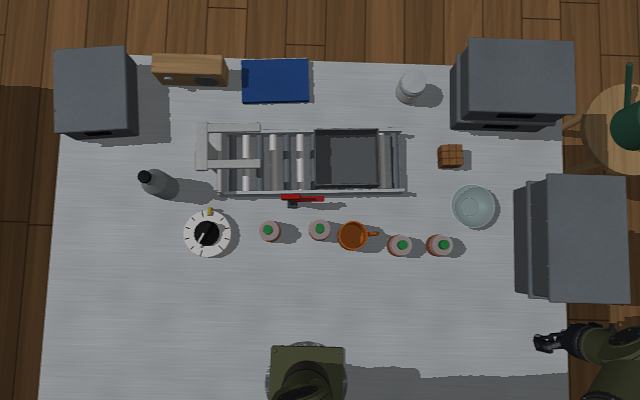

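The scene shows four pots with green knobs (top view about (270,230), (319,228), (401,245), (443,244)). The mug is between them at (352,236), the box is on the track around (347,157), the latch is red at (300,199), and the dial at (207,233) has its clip at (209,211).

```bash
cat > h.py <<'E'
import numpy as np,cv2
from station import robot,eyes,spotter
def ray(p,px):
    K=p["mtx"];v=np.array([(px[0]-K[0,2])/K[0,0],(px[1]-K[1,2])/K[1,1],1.])
    v=p["orientation"]@v;return p["origin"],v/np.linalg.norm(v)
def wray(p,px):
    K=p["mtx"];d=np.array([px[0]-K[0,2],px[1]-K[1,2]]);r=np.hypot(*d);t=r/K[0,0]
    v=np.array([*(np.sin(t)*d/max(r,1e-9)),np.cos(t)]);return p["origin"],p["orientation"]@v
def atz(r,z): o,v=r;return o+v*(z-o[2])/v[2]
def tri(rs):
    A=np.zeros((3,3));b=np.zeros(3)
    for o,v in rs:
        M=np.eye(3)-np.outer(v,v);A+=M;b+=M@o
    x=np.linalg.solve(A,b)
    return x,max(np.linalg.norm((np.eye(3)-np.outer(v,v))@(x-o)) for o,v in rs)
def proj(p,X):
    c=p["orientation"].T@(np.asarray(X,float)-p["origin"]);u=p["mtx"]@(c/c[2]);return u[:2]
def blobs(m,mn=8):
    n,_,st,c=cv2.connectedComponentsWithStats(m.astype(np.uint8));return [(c[i],st[i,4]) for i in range(1,n) if st[i,4]>=mn]
def green(img):
    h=cv2.cvtColor(img,cv2.COLOR_RGB2HSV);return (h[...,0]>50)&(h[...,0]<85)&(h[...,1]>120)&(h[...,2]>60)
def cam2w(p,x): return p["orientation"]@np.asarray(x)+p["origin"]
def knobs(roi=(150,800,-600,400)):
    a,b=eyes.get_image("top"),eyes.get_image("scene");out=[]
    B=[c for c,_ in blobs(green(b["img"]))]
    for c,n in blobs(green(a["img"])):
        best=min(((*tri([ray(a,c),ray(b,d)]),) for d in B),key=lambda t:t[1])
        if best[1]<6 and roi[0]<best[0][0]<roi[1] and roi[2]<best[0][1]<roi[3]: out.append((best[0].round(1),round(best[1],1),n))
    return out
E
python3 - <<'E'
from h import *
for k in knobs(): print(k)
a,b=eyes.get_image("top"),eyes.get_image("scene")
for n in("pot0","tote","track","latch","latch_grip","dial","dial_grip","clip_tip","dial_tip","mug","latch_tip"):
    for nm,p in(("top",a),("scene",b)):
        print(n,nm,[(cam2w(p,r["point"]).round(0).tolist(),round(r["conf"],2)) for r in spotter.search_frame(n,p)[:5]])
t=a["img"][110:260,180:420]; cv2.imwrite("pics/tz.png",cv2.resize(t,None,fx=3.3,fy=3.3,interpolation=2)[...,::-1])
E
```

```text
(array([426.2, 115.5,  92.5]), np.float64(1.9), np.int32(60))
(array([433.8, -27.3,  90.7]), np.float64(1.5), np.int32(59))
(array([ 395.2, -255.5,   90.4]), np.float64(1.5), np.int32(66))
(array([ 399.1, -370.1,   89.2]), np.float64(2.3), np.int32(74))
pot0 top [([425.0, 109.0, 73.0], 0.9), ([395.0, -251.0, 72.0], 0.9), ([402.0, -362.0, 74.0], 0.88), ([429.0, -28.0, 76.0], 0.61)]
pot0 scene [([403.0, -351.0, 61.0], 0.87), ([437.0, 129.0, 75.0], 0.78), ([400.0, -236.0, 70.0], 0.75), ([440.0, -11.0, 74.0], 0.56)]
tote top [([643.0, -102.0, 57.0], 0.57), ([398.0, -249.0, 73.0], 0.42)]
tote scene [([626.0, -106.0, 57.0], 0.92)]
track top [([615.0, 109.0, 50.0], 0.6), ([424.0, -128.0, 7.0], 0.44)]
track scene [([638.0, 154.0, 54.0], 0.95)]
latch top [([513.0, 27.0, 87.0], 0.65)]
latch scene [([513.0, 40.0, 133.0], 0.74), ([418.0, 304.0, 43.0], 0.61)]
latch_grip top [([515.0, 25.0, 93.0], 0.73), ([400.0, -361.0, 78.0], 0.25)]
latch_grip scene [([517.0, 39.0, 132.0], 0.72)]
dial top [([415.0, 287.0, 42.0], 0.91), ([611.0, 116.0, 56.0], 0.74)]
dial scene [([418.0, 298.0, 38.0], 0.59), ([415.0, -122.0, 55.0], 0.46)]
dial_grip top [([413.0, 288.0, 38.0], 0.69)]
dial_grip scene [([642.0, 153.0, 53.0], 0.73), ([420.0, 303.0, 44.0], 0.61), ([514.0, 42.0, 129.0], 0.4)]
clip_tip top [([414.0, 285.0, 37.0], 0.58), ([611.0, 108.0, 46.0], 0.15)]
clip_tip scene [([626.0, -109.0, 57.0], 0.57), ([484.0, 288.0, 40.0], 0.51)]
dial_tip top [([417.0, 287.0, 38.0], 0.81), ([513.0, 28.0, 91.0], 0.32)]
dial_tip scene [([412.0, 302.0, 38.0], 0.87)]
mug top [([425.0, -124.0, 6.0], 0.93)]
mug scene [([418.0, -119.0, 58.0], 0.78), ([418.0, 303.0, 43.0], 0.22)]
latch_tip top [([511.0, 28.0, 88.0], 0.81), ([517.0, -478.0, 16.0], 0.61)]
latch_tip scene [([512.0, 40.0, 128.0], 0.52)]
```

View pics/tz.png

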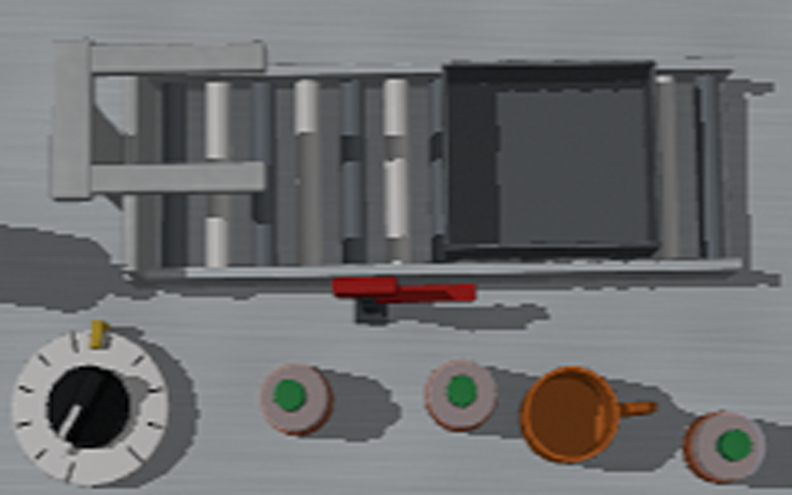

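The crop shows the box rim corners at about (443,65), (655,62), (443,246), (655,246), the near rail's right end at (741,262), the bar ends at x=264, and the dial pointer aimed lower-left of centre (88,407), with the clip at (98,333).

Run:
```python
from h import *
a,b=eyes.get_image("top"),eyes.get_image("scene")
f=lambda x,y:(x/3.3+180-.35,y/3.3+110-.35)
for n,q,z in[("toteFL",(443,65),115),("toteBL",(655,62),115),("toteFR",(443,246),115),("toteBR",(655,246),115),("rail near end",(741,262),64),("rail far end",(732,71),64),("barL",(265,56),264),("barR",(265,177),264),("clip",(98,333),39),("dial",(88,407),35),("ptr end",(62,440),60),("latch tip",(476,293),90),("latchbar l",(334,288),152),("latchbar r",(396,288),152)]:
    print(n,atz(ray(a,f(*q)),z).round(1))
c=b["img"][160:330,210:430]; cv2.imwrite("pics/sz.png",cv2.resize(c,None,fx=3.5,fy=3.5,interpolation=2)[...,::-1])
```

```text
toteFL [705.4  -4.9 115. ]
toteBL [ 713.8 -182.4  115. ]
toteFR [552.5  -9.3 115. ]
toteBR [ 557.9 -184.8  115. ]
rail near end [ 554.  -265.7   64. ]
rail far end [ 721.5 -256.3   64. ]
barL [669.2 127.8 264. ]
barR [577.8 124.  264. ]
clip [478.8 285.9  39. ]
dial [415. 292.  35.]
ptr end [385.4 307.3  60. ]
latch tip [517.3 -38.2  90. ]
latchbar l [510.4  77.  152. ]
latchbar r [511.9  27.4 152. ]
```

View pics/sz.png

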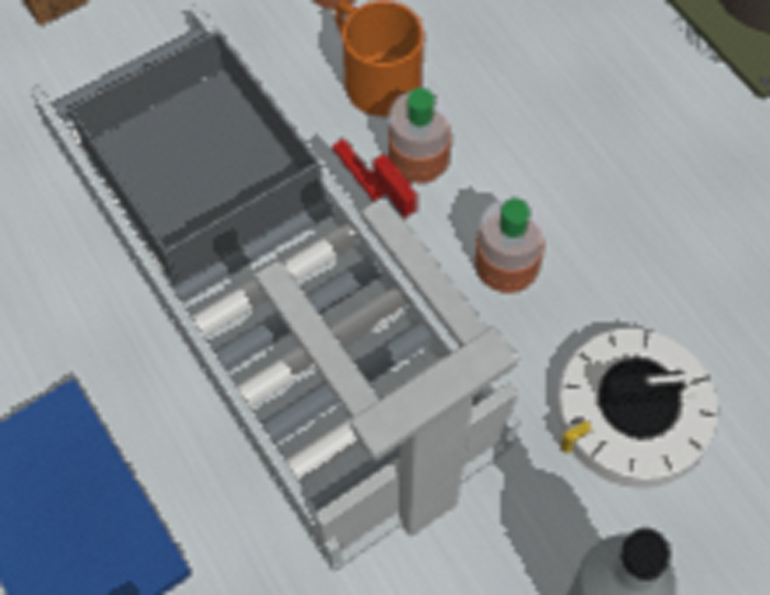

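```bash
cat >> h.py <<'E'
YAW=0.0400;TO=np.array([627.4,29.,0])
def tr(x,y,z=0):
    c,s=np.cos(YAW),np.sin(YAW);return TO+np.array([c*x-s*y,s*x+c*y,z])
E
python3 - <<'E'
from h import *
b=eyes.get_image("scene");a=eyes.get_image("top")
o=-124.5
for n,X in[("FR",(-79,o+90,115)),("FL",(79,o+90,115)),("BR",(-79,o-90,115)),("BL",(79,o-90,115)),("latchtip",(-112,31-91,90)),("bar ends",(45,97,257)),("wallL",(93,220,112)),("railnearend",(-93,-290,64))]:
    w=tr(*X);print(n,w.round(1),"scene crop",((proj(b,w)-[210,160]+.35)*3.5).round(0),"top crop",((proj(a,w)-[180,110]+.35)*3.3).round(0))
w=np.array([415,292,35.]);print((proj(b,w)-[210,160])*3.5)
# triangulations
g=lambda x,y:ray(b,(x/3.5+210-.35,y/3.5+160-.35)); f=lambda x,y:ray(a,(x/3.3+180-.35,y/3.3+110-.35))
for n,p,q in[("FR",(443,246),(322,168)),("FL",(443,65),(165,250)),("BR",(655,246),(215,36)),("dial",(88,407),(640,397)),("clip",(98,333),(575,436)),("latchbar",(365,288),(395,186))]:
    print(n,tri([f(*p),g(*q)]))
s=robot.observe();print(s["qpos"])
for k in knobs(): print(k)
E
```

```text
FR [549.8  -8.6 115. ] scene crop [319. 164.] top crop [442. 249.]
FL [707.7  -2.3 115. ] scene crop [161. 254.] top crop [440.  62.]
BR [ 557.  -188.5  115. ] scene crop [217.  28.] top crop [659. 247.]
BL [ 714.9 -182.2  115. ] scene crop [ 65. 107.] top crop [655.  61.]
latchtip [517.9 -35.4  90. ] scene crop [336. 141.] top crop [473. 292.]
bar ends [668.5 127.7 257. ] scene crop [263. 275.] top crop [266.  59.]
wallL [711.5 252.5 112. ] scene crop [308. 515.] top crop [135.  49.]
railnearend [ 546.1 -264.5   64. ] scene crop [197.   3.] top crop [740. 271.]
[634.11165588 395.23311443]
FR (array([550.79575038,  -7.58128324, 111.0108163 ]), np.float64(2.8779219806308785))
FL (array([704.20542869,  -4.2202833 , 115.53867674]), np.float64(1.1730440306641547))
BR (array([ 559.81920838, -186.32897362,  107.3157906 ]), np.float64(0.9015888357705105))
dial (array([413.57031057, 293.27725827,  35.51879315]), np.float64(1.9751874386576593))
clip (array([478.53764638, 289.72145429,  26.69405811]), np.float64(1.9404634436264576))
latchbar (array([511.97118022,  54.08933212, 134.13684169]), np.float64(1.7174087049589288))
[ 1.2977731   0.68907101 -0.19461007  1.56532316  0.15731713  0.90248848
 -0.21510219]
(array([426.3, 115.4,  92.4]), np.float64(2.0), np.int32(61))
(array([433.7, -27.2,  91. ]), np.float64(1.6), np.int32(59))
(array([ 395.3, -255.7,   90.3]), np.float64(1.6), np.int32(67))
(array([ 399. , -370. ,   89.2]), np.float64(2.2), np.int32(73))
```

step_arm(targets=[[0, 0, 0, 0.0875, 0.094, 0, 0.6], [0, 0, 0, 0.175, 0.188, 0, 0.6], [0, 0, 0, 0.263, 0.282, 0, 0.6], [0, 0, 0, 0.263, 0.282, 0, 0.6], [0, 0, 0, 0.263, 0.282, 0, 0.6], [0, 0, 0, 0.263, 0.282, -0.05, 0.6], [0, 0, 0, 0.263, 0.282, -0.05, 0.6]], grip_force=60)

```text
time_s: 2.58
tool_pos: [397.8, -368.6, 189.5]
ee_rot: [[0.953, 0.303, -0.005], [0.303, -0.953, 0.003], [-0.004, -0.005, -1.0]]
force: [-1.3, 0.0, 0.2]
grip_width: 51.5
grasp_force: 0.0
```

```bash
cat >> h.py <<'E'
def wknob():
    p=eyes.get_image("wrist");s=robot.observe()
    return [(atz(wray(p,c),90).round(1).tolist(),int(n),c.round(0).tolist()) for c,n in blobs(green(p["img"]),40)],p,s
E
python3 - <<'E'
from h import *
k,p,s=wknob(); print(k,p["origin"],p["mtx"][0],s["tool_pos"],s["grip_width"])
cv2.imwrite("pics/w1.png",p["img"][...,::-1])
for q in knobs(): print(q)
E
```

```text
[([434.0, -23.1, 90.0], 506, [30.0, 76.0]), ([395.1, -252.5, 90.0], 840, [190.0, 161.0])] [ 473.73083672 -345.66742312  331.87911732] [309.70691629   0.         320.95213628] [ 398.13113921 -370.19594372  190.87210491] 51.21582135167717
(array([426.3, 115.5,  92. ]), np.float64(1.9), np.int32(60))
(array([433.7, -27.2,  91. ]), np.float64(1.6), np.int32(59))
(array([ 395.5, -255.5,   90.3]), np.float64(1.4), np.int32(65))
(array([ 404.3, -363.5,   98.4]), np.float64(4.4), np.int32(22))
```

View pics/w1.png

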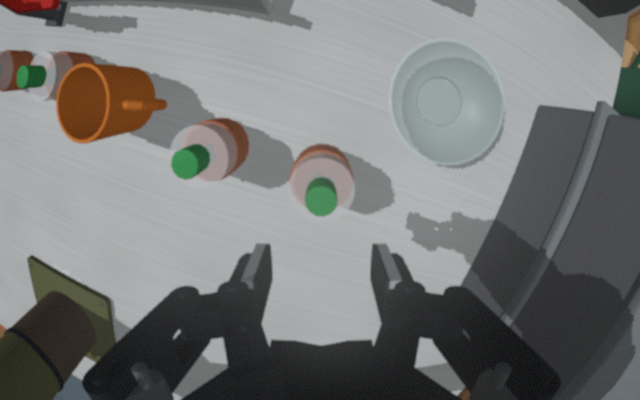

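The wrist view shows the knob at (321,198), centred between the fingers in the image.

```bash
sed -i 's/(h\[...,0\]<85)/(h[...,0]<95)/; s/h\[...,0\]>50/h[...,0]>45/; s/h\[...,1\]>120/h[...,1]>100/' h.py
python3 - <<'E'
from h import *
k,p,s=wknob(); print(k)
print(atz(wray(p,(321,196)),90), cv2.cvtColor(p["img"],cv2.COLOR_RGB2HSV)[196,321])
E
```

```text
[([649.5, -681.0, 90.0], 168, [633.0, 80.0]), ([434.0, -22.3, 90.0], 531, [29.0, 78.0]), ([395.1, -252.5, 90.0], 847, [187.0, 162.0]), ([396.7, -367.9, 90.0], 704, [316.0, 198.0])]
[ 400.10327789 -371.59409789   90.        ] [ 67 112 137]
```

step_arm(targets=[[0, 0, 0, -0.001, 0, -0.05, 0.6], [0, 0, 0, -0.001, 0, -0.09, 0.6], [0, 0, 0, -0.001, 0, -0.12, 0.6], [0, 0, 0, -0.001, 0, -0.1415, 0.6], [0, 0, 0, -0.001, 0, -0.1415, 0.6], [0, 0, 0, -0.001, 0, -0.1415, 0.2], [0, 0, 0, -0.001, 0, -0.1415, 0], [0, 0, 0, -0.001, 0, -0.1415, 0], [0, 0, 0, -0.001, 0, -0.1415, 0], [0, 0, 0, -0.001, 0, -0.1415, 0], [0, 0, 0, -0.001, 0, -0.12, 0], [0, 0, 0, -0.001, 0, -0.08, 0], [0, 0, 0, -0.001, 0, -0.04, 0], [0, 0, 0, -0.001, 0, 0.03, 0], [0, 0, 0, -0.001, 0, 0.085, 0], [0, 0, 0, -0.001, 0, 0.085, 0]])

```text
time_s: 4.78
tool_pos: [400.1, -371.7, 262.7]
ee_rot: [[0.953, 0.302, 0.006], [0.302, -0.953, -0.005], [0.004, 0.007, -1.0]]
force: [0.4, -0.6, -2.9]
grip_width: 24.2
grasp_force: 59.6
```

step_arm(targets=[[0, 0, 0, 0.03, 0.026, 0, 0], [0, 0, 0, 0.08, 0.069, 0, 0], [0, 0, 0, 0.13, 0.112, 0, 0], [0, 0, 0, 0.18, 0.155, 0, 0], [0, 0, 0, 0.23, 0.198, 0, 0], [0, 0, 0, 0.28, 0.241, 0, 0], [0, 0, 0, 0.32, 0.276, 0, 0], [0, 0, 0, 0.3395, 0.2928, 0, 0], [0, 0, 0, 0.3395, 0.2928, 0, 0], [0, 0, 0, 0.3395, 0.2928, -0.04, 0], [0, 0, 0, 0.3395, 0.2928, -0.08, 0]])

```text
time_s: 6.15
tool_pos: [668.2, -138.3, 193.9]
ee_rot: [[0.954, 0.3, -0.002], [0.3, -0.954, -0.002], [-0.002, 0.001, -1.0]]
force: [0.1, -0.2, -2.8]
grip_width: 24.5
grasp_force: 59.6
```

Run:
```python
from h import *
p=eyes.get_image("scene"); s=robot.observe(); print(s["tool_pos"],s["force"])
cv2.imwrite("pics/s2.png",cv2.resize(p["img"][130:290,190:400],None,fx=3.5,fy=3.5,interpolation=2)[...,::-1])
for k in knobs(): print(k)
```

```text
[ 664.94691458 -137.7832229   188.70495403] [-2.51856074 -0.36244134 -6.1671217 ]
(array([426.5, 115.6,  91.8]), np.float64(1.9), np.int32(62))
(array([433.4, -27.1,  91.5]), np.float64(2.0), np.int32(60))
```

View pics/s2.png

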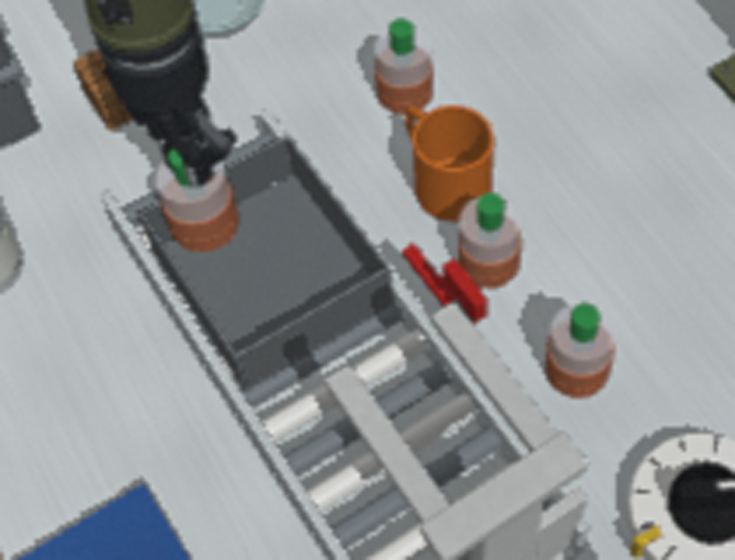

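The pot hangs over the far rear corner of the box at about (200,215), clear of the walls.

Run:
```python
from h import *
for i in range(3):
    s=robot.observe(); print(s["tool_pos"].round(1),s["force"].round(1),s["time_s"],s["dq"].round(3)); eyes.get_image("wrist")
```

```text
[ 666.9 -137.5  193. ] [ 0.   1.1 -1.9] 6.3 [-0.003 -0.042 -0.01  -0.068 -0.003  0.006  0.001]
[ 668.8 -137.4  194.9] [-0.3  0.2 -2.2] 6.35 [-0.006 -0.029 -0.007 -0.045 -0.001 -0.003 -0.001]
[ 670.  -137.2  196.2] [-0.  -0.6 -1.6] 6.4 [-0.005 -0.017 -0.006 -0.024 -0.    -0.003 -0.001]
```

step_arm(targets=[[0, 0, 0, 0, 0, -0.03, 0], [0, 0, 0, 0, 0, -0.055, 0], [0, 0, 0, 0, 0, -0.07, 0], [0, 0, 0, 0, 0, -0.0765, 0], [0, 0, 0, 0, 0, -0.0765, 0], [0, 0, 0, 0, 0, -0.0775, 0], [0, 0, 0, 0, 0, -0.0775, 0.5], [0, 0, 0, 0, 0, -0.0775, 0.5], [0, 0, 0, 0, 0, -0.0775, 0.5], [0, 0, 0, 0, 0, -0.06, 0.5], [0, 0, 0, 0, 0, -0.01, 0.6], [0, 0, 0, 0, 0, 0.05, 0.6], [0, 0, 0, -0.06, -0.026, 0.05, 0.6], [0, 0, 0, -0.13, -0.057, 0.05, 0.6], [0, 0, 0, -0.2, -0.087, 0.05, 0.6], [0, 0, 0, -0.27, -0.118, 0.05, 0.6], [0, 0, 0, -0.32, -0.139, 0.02, 0.6], [0, 0, 0, -0.3434, -0.1496, -0.0066, 0.6], [0, 0, 0, -0.3434, -0.1496, -0.0066, 0.6], [0, 0, 0, -0.3434, -0.1496, -0.0066, 0.6]])

```text
time_s: 8.95
tool_pos: [397.6, -255.6, 191.2]
ee_rot: [[0.953, 0.303, 0.003], [0.303, -0.953, -0.001], [0.003, 0.002, -1.0]]
force: [-0.6, 0.6, -0.2]
grip_width: 51.5
grasp_force: 0.0
```

Run:
```python
from h import *
for i in range(2): k,p,s=wknob()
print(k,s["tool_pos"])
for q in knobs(): print(q)
```

```text
[([426.8, 118.8, 90.0], 455, [17.0, 80.0]), ([433.9, -23.6, 90.0], 753, [96.0, 91.0]), ([392.9, -253.7, 90.0], 703, [317.0, 203.0])] [ 397.5983775  -255.34223081  191.06264825]
(array([ 671.5, -134.9,  148.4]), np.float64(2.1), np.int32(68))
(array([426.5, 115.6,  92.1]), np.float64(1.6), np.int32(64))
(array([433.4, -27.1,  91.5]), np.float64(2.0), np.int32(60))
```

step_arm(targets=[[0, 0, 0, -0.001, 0, -0.06, 0.6], [0, 0, 0, -0.001, 0, -0.11, 0.6], [0, 0, 0, -0.001, 0, -0.14, 0.6], [0, 0, 0, -0.001, 0, -0.14, 0.6], [0, 0, 0, -0.001, 0, -0.14, 0], [0, 0, 0, -0.001, 0, -0.14, 0], [0, 0, 0, -0.001, 0, -0.14, 0], [0, 0, 0, -0.001, 0, -0.14, 0], [0, 0, 0, -0.001, 0, -0.14, 0], [0, 0, 0, -0.001, 0, -0.11, 0], [0, 0, 0, -0.001, 0, -0.05, 0], [0, 0, 0, -0.001, 0, 0.01, 0], [0, 0, 0, -0.001, 0, 0.06, 0], [0, 0, 0, -0.001, 0, 0.086, 0], [0, 0, 0, -0.001, 0, 0.086, 0]])

```text
time_s: 11.02
tool_pos: [395.0, -256.2, 260.2]
ee_rot: [[0.953, 0.302, 0.003], [0.302, -0.953, -0.002], [0.002, 0.003, -1.0]]
force: [0.2, 0.0, -1.8]
grip_width: 24.3
grasp_force: 59.5
```

step_arm(targets=[[0, 0, 0, 0.03, 0.023, 0, 0], [0, 0, 0, 0.08, 0.06, 0, 0], [0, 0, 0, 0.13, 0.0975, 0, 0], [0, 0, 0, 0.18, 0.135, 0, 0], [0, 0, 0, 0.23, 0.1725, 0, 0], [0, 0, 0, 0.28, 0.21, 0, 0], [0, 0, 0, 0.32, 0.24, 0, 0], [0, 0, 0, 0.34, 0.2546, 0, 0], [0, 0, 0, 0.34, 0.2546, 0, 0], [0, 0, 0, 0.34, 0.2546, -0.04, 0], [0, 0, 0, 0.34, 0.2546, -0.08, 0], [0, 0, 0, 0.34, 0.2546, -0.08, 0], [0, 0, 0, 0.34, 0.2546, -0.08, 0]])

```text
time_s: 12.65
tool_pos: [666.6, -52.9, 195.7]
ee_rot: [[0.954, 0.301, 0.001], [0.301, -0.954, -0.001], [0.001, 0.001, -1.0]]
force: [0.4, 0.9, -1.4]
grip_width: 24.2
grasp_force: 59.4
```

step_arm(targets=[[0, 0, 0, 0, 0, -0.03, 0], [0, 0, 0, 0, 0, -0.055, 0], [0, 0, 0, 0, 0, -0.07, 0], [0, 0, 0, 0, 0, -0.076, 0], [0, 0, 0, 0, 0, -0.076, 0], [0, 0, 0, 0, 0, -0.077, 0], [0, 0, 0, 0, 0, -0.077, 0.5], [0, 0, 0, 0, 0, -0.077, 0.5], [0, 0, 0, 0, 0, -0.077, 0.5], [0, 0, 0, 0, 0, -0.06, 0.5], [0, 0, 0, 0, 0, -0.01, 0.55], [0, 0, 0, 0, 0, 0.06, 0.55], [0, 0, 0, -0.07, 0.0075, 0.08, 0.55], [0, 0, 0, -0.14, 0.015, 0.08, 0.55], [0, 0, 0, -0.21, 0.0225, 0.08, 0.55], [0, 0, 0, -0.27, 0.029, 0.08, 0.55], [0, 0, 0, -0.2913, 0.0313, 0.04, 0.55], [0, 0, 0, -0.2913, 0.0313, -0.006, 0.55], [0, 0, 0, -0.2913, 0.0313, -0.006, 0.55], [0, 0, 0, -0.2913, 0.0313, -0.006, 0.55]])

```text
time_s: 15.15
tool_pos: [434.6, -26.9, 191.2]
ee_rot: [[0.953, 0.302, 0.002], [0.302, -0.953, -0.0], [0.002, 0.001, -1.0]]
force: [-0.4, -1.0, 0.7]
grip_width: 47.0
grasp_force: 0.0
```

Run:
```python
from h import *
for i in range(3): k,p,s=wknob()
print(k,s["tool_pos"])
for q in knobs(): print(q)
```

```text
[([426.3, 118.1, 90.0], 829, [160.0, 159.0]), ([431.1, -25.9, 90.0], 689, [318.0, 202.0])] [434.57047651 -26.96621256 191.22121118]
(array([ 671.6, -134.7,  148.7]), np.float64(2.1), np.int32(69))
(array([667.3, -51. , 147.8]), np.float64(1.9), np.int32(69))
(array([426.7, 115.6,  92.3]), np.float64(1.8), np.int32(63))
```

step_arm(targets=[[0, 0, 0, -0.001, 0, -0.06, 0.55], [0, 0, 0, -0.001, 0, -0.11, 0.55], [0, 0, 0, -0.001, 0, -0.14, 0.55], [0, 0, 0, -0.001, 0, -0.14, 0.55], [0, 0, 0, -0.001, 0, -0.14, 0], [0, 0, 0, -0.001, 0, -0.14, 0], [0, 0, 0, -0.001, 0, -0.14, 0], [0, 0, 0, -0.001, 0, -0.14, 0], [0, 0, 0, -0.001, 0, -0.14, 0], [0, 0, 0, -0.001, 0, -0.11, 0], [0, 0, 0, -0.001, 0, -0.05, 0], [0, 0, 0, -0.001, 0, 0.01, 0], [0, 0, 0, -0.001, 0, 0.06, 0], [0, 0, 0, -0.001, 0, 0.086, 0], [0, 0, 0, -0.001, 0, 0.086, 0]])

```text
time_s: 17.27
tool_pos: [433.3, -27.2, 260.2]
ee_rot: [[0.953, 0.301, 0.004], [0.301, -0.954, -0.0], [0.004, 0.001, -1.0]]
force: [0.0, -0.1, -1.7]
grip_width: 24.2
grasp_force: 59.4
```

step_arm(targets=[[0, 0, 0, 0.025, -0.017, 0, 0], [0, 0, 0, 0.07, -0.047, 0, 0], [0, 0, 0, 0.12, -0.081, 0, 0], [0, 0, 0, 0.165, -0.1115, 0, 0], [0, 0, 0, 0.195, -0.132, 0, 0], [0, 0, 0, 0.2068, -0.1398, 0, 0], [0, 0, 0, 0.2068, -0.1398, 0, 0], [0, 0, 0, 0.2068, -0.1398, -0.04, 0], [0, 0, 0, 0.2068, -0.1398, -0.08, 0], [0, 0, 0, 0.2068, -0.1398, -0.08, 0], [0, 0, 0, 0.2068, -0.1398, -0.08, 0]])

```text
time_s: 18.65
tool_pos: [598.3, -138.2, 196.0]
ee_rot: [[0.953, 0.303, 0.001], [0.303, -0.953, 0.0], [0.001, 0.0, -1.0]]
force: [-0.0, -0.8, -1.6]
grip_width: 24.3
grasp_force: 59.3
```

step_arm(targets=[[0, 0, 0, 0, 0, -0.03, 0], [0, 0, 0, 0, 0, -0.055, 0], [0, 0, 0, 0, 0, -0.07, 0], [0, 0, 0, 0, 0, -0.076, 0], [0, 0, 0, 0, 0, -0.076, 0], [0, 0, 0, 0, 0, -0.077, 0], [0, 0, 0, 0, 0, -0.077, 0.5], [0, 0, 0, 0, 0, -0.077, 0.5], [0, 0, 0, 0, 0, -0.077, 0.5], [0, 0, 0, 0, 0, -0.06, 0.5], [0, 0, 0, 0, 0, -0.01, 0.55], [0, 0, 0, 0, 0, 0.06, 0.55], [0, 0, 0, -0.04, 0.06, 0.08, 0.55], [0, 0, 0, -0.08, 0.12, 0.08, 0.55], [0, 0, 0, -0.12, 0.18, 0.08, 0.55], [0, 0, 0, -0.16, 0.24, 0.08, 0.55], [0, 0, 0, -0.2, 0.296, 0.06, 0.55], [0, 0, 0, -0.2146, 0.318, 0.01, 0.55], [0, 0, 0, -0.2146, 0.318, -0.006, 0.55], [0, 0, 0, -0.2146, 0.318, -0.006, 0.55]])

```text
time_s: 21.15
tool_pos: [426.1, 115.8, 190.1]
ee_rot: [[0.953, 0.303, -0.001], [0.303, -0.953, -0.0], [-0.001, 0.0, -1.0]]
force: [-0.1, -0.9, 0.1]
grip_width: 47.3
grasp_force: 0.0
```

Run:
```python
from h import *
for i in range(4): k,p,s=wknob()
print(k,s["tool_pos"])
for q in knobs(): print(q)
```

```text
[([714.1, -104.3, 90.0], 909, [598.0, 13.0]), ([706.3, -187.4, 90.0], 201, [635.0, 57.0]), ([623.2, -204.8, 90.0], 483, [629.0, 125.0]), ([423.8, 116.4, 90.0], 685, [318.0, 202.0])] [427.30152754 115.47118707 190.98674436]
(array([ 671.5, -134.7,  148.6]), np.float64(2.0), np.int32(70))
(array([667.2, -51. , 148.1]), np.float64(1.9), np.int32(69))
(array([ 636.4, -159.1,  -34.9]), np.float64(1.7), np.int32(71))
```

step_arm(targets=[[0, 0, 0, -0.001, 0, -0.06, 0.55], [0, 0, 0, -0.001, 0, -0.11, 0.55], [0, 0, 0, -0.001, 0, -0.14, 0.55], [0, 0, 0, -0.001, 0, -0.14, 0.55], [0, 0, 0, -0.001, 0, -0.14, 0], [0, 0, 0, -0.001, 0, -0.14, 0], [0, 0, 0, -0.001, 0, -0.14, 0], [0, 0, 0, -0.001, 0, -0.14, 0], [0, 0, 0, -0.001, 0, -0.14, 0], [0, 0, 0, -0.001, 0, -0.11, 0], [0, 0, 0, -0.001, 0, -0.05, 0], [0, 0, 0, -0.001, 0, 0.01, 0], [0, 0, 0, -0.001, 0, 0.06, 0], [0, 0, 0, -0.001, 0, 0.086, 0], [0, 0, 0, -0.001, 0, 0.086, 0]])

```text
time_s: 23.32
tool_pos: [426.3, 115.6, 260.2]
ee_rot: [[0.953, 0.301, 0.004], [0.301, -0.953, 0.001], [0.004, 0.0, -1.0]]
force: [0.1, 0.5, -1.7]
grip_width: 24.4
grasp_force: 59.4
```

step_arm(targets=[[0, 0, 0, 0.025, -0.025, 0, 0], [0, 0, 0, 0.07, -0.07, 0, 0], [0, 0, 0, 0.12, -0.12, 0, 0], [0, 0, 0, 0.165, -0.165, 0, 0], [0, 0, 0, 0.195, -0.196, 0, 0], [0, 0, 0, 0.2114, -0.2131, 0, 0], [0, 0, 0, 0.2114, -0.2131, 0, 0], [0, 0, 0, 0.2114, -0.2131, -0.04, 0], [0, 0, 0, 0.2114, -0.2131, -0.08, 0], [0, 0, 0, 0.2114, -0.2131, -0.08, 0], [0, 0, 0, 0.2114, -0.2131, -0.08, 0]])

```text
time_s: 24.7
tool_pos: [594.8, -54.0, 195.6]
ee_rot: [[0.953, 0.303, 0.001], [0.303, -0.953, 0.0], [0.001, -0.0, -1.0]]
force: [-0.7, 0.0, -1.0]
grip_width: 23.9
grasp_force: 59.3
```

step_arm(targets=[[0, 0, 0, 0, 0, -0.03, 0], [0, 0, 0, 0, 0, -0.055, 0], [0, 0, 0, 0, 0, -0.07, 0], [0, 0, 0, 0, 0, -0.076, 0], [0, 0, 0, 0, 0, -0.076, 0], [0, 0, 0, 0, 0, -0.077, 0], [0, 0, 0, 0, 0, -0.077, 0.5], [0, 0, 0, 0, 0, -0.077, 0.5], [0, 0, 0, 0, 0, -0.077, 0.5], [0, 0, 0, 0, 0, -0.06, 0.5], [0, 0, 0, 0, 0, -0.01, 0.55], [0, 0, 0, 0, 0, 0.06, 0.55], [0, 0, 0, 0.0, -0.06, 0.08, 0.5], [0, 0, 0, 0.02, -0.12, 0.08, 0.5], [0, 0, 0, 0.045, -0.18, 0.08, 0.5], [0, 0, 0, 0.0539, -0.2199, 0.08, 0.5], [0, 0, 0, 0.0539, -0.2199, 0.08, 0.5], [0, 0, 0, 0.0539, -0.2199, 0.08, 0.5]])

```text
time_s: 26.95
tool_pos: [637.8, -229.5, 259.4]
ee_rot: [[0.953, 0.303, 0.0], [0.303, -0.953, 0.001], [0.001, -0.001, -1.0]]
force: [0.6, 0.1, 0.7]
grip_width: 42.9
grasp_force: 0.0
```

Run:
```python
from h import *
a,b=eyes.get_image("top"),eyes.get_image("scene")
for p in(a,b): print([c.round(1).tolist() for c,n in blobs(green(p["img"]),20)])
for x in(-36,36):
  for y in(-166.5,-82.5):
    w=tr(x,y,144);print(w.round(0),proj(a,w).round(1),proj(b,w).round(1))
s=robot.observe();print(s["qpos"].round(3),s["tool_pos"],s["time_s"])
cv2.imwrite("pics/s3.png",cv2.resize(b["img"][130:290,190:400],None,fx=3.5,fy=3.5,interpolation=2)[...,::-1])
```

```text
[[629.0, 81.4], [638.2, 114.4], [362.3, 139.5], [331.1, 140.1], [332.0, 166.2], [363.2, 166.1]]
[[127.5, 84.2], [266.5, 178.0], [246.1, 188.9], [280.3, 196.9], [259.7, 208.3]]
[ 598. -139.  144.] [362.7 167.3] [266.3 178.5]
[595. -55. 144.] [331.4 167.5] [280.  197.1]
[ 670. -136.  144.] [362.1 141. ] [245.9 189.2]
[667. -52. 144.] [331.  141.2] [259.2 208.6]
[ 0.393  0.74  -0.233  1.352  0.177  1.069 -1.128] [ 637.98292658 -228.70206033  259.38387935] 27.05
```

View pics/s3.png

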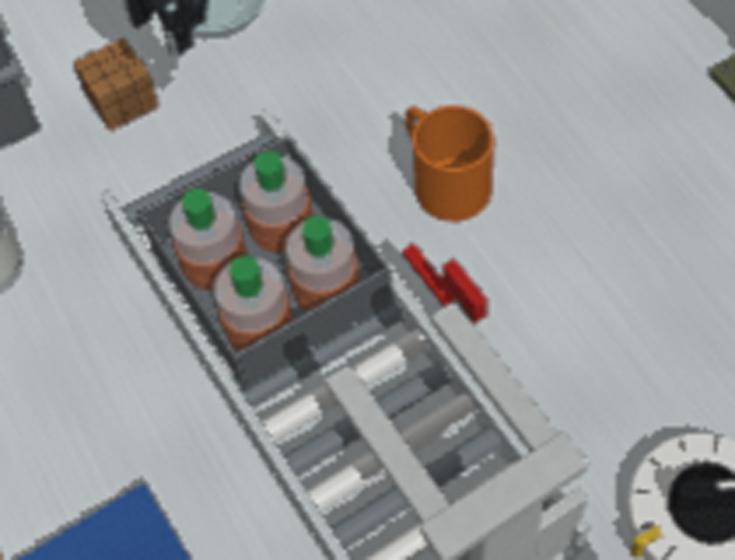

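step_arm(targets=[[0, 0, 0.1, 0, 0, 0, 0.4], [0, 0, 0.21, 0, 0, 0, 0.4], [0, 0, 0.32, 0, 0, 0, 0.4], [0, 0, 0.43, 0, 0, 0, 0.4], [0, 0, 0.54, 0, 0, 0, 0.4], [0, 0, 0.65, 0, 0, 0, 0.4], [0, 0, 0.76, 0, 0, 0, 0.4], [0, 0, 0.83, 0, 0, -0.02, 0.4], [0, 0, 0.83, 0, 0, -0.07, 0.4], [0, 0, 0.83, 0, 0, -0.13, 0.4], [0, 0, 0.83, 0, 0, -0.18, 0.4], [0, 0, 0.83, 0, 0, -0.2135, 0.4], [0, 0, 0.83, 0, 0, -0.2135, 0.4], [0, 0, 0.83, 0, 0, -0.2135, 0.4]])

```text
time_s: 28.8
tool_pos: [639.0, -230.1, 89.6]
ee_rot: [[-0.041, 0.999, 0.002], [0.999, 0.041, -0.0], [-0.0, 0.002, -1.0]]
force: [0.1, 0.2, 0.1]
grip_width: 33.9
grasp_force: 0.0
```

step_arm(targets=[[0, 0, 0, -0.0008, 0.02, 0, 0.4], [0, 0, 0, -0.0014, 0.035, 0, 0.4], [0, 0, 0, -0.0017, 0.042, 0, 0.4], [0, 0, 0, -0.0019, 0.047, 0, 0.4], [0, 0, 0, -0.0021, 0.053, 0, 0.4], [0, 0, 0, -0.0024, 0.06, 0, 0.4], [0, 0, 0, -0.0027, 0.068, 0, 0.4], [0, 0, 0, -0.003, 0.076, 0, 0.4]])

```text
time_s: 29.8
tool_pos: [635.3, -169.6, 88.0]
ee_rot: [[-0.04, 0.999, -0.0], [0.999, 0.04, 0.0], [0.0, -0.0, -1.0]]
force: [0.1, -1.9, 1.1]
grip_width: 33.8
grasp_force: 0.9
```

Run:
```python
from h import *
a=eyes.get_image("top");s=robot.observe();print(s["tool_pos"],s["force"])
print([c.round(1).tolist() for c,n in blobs(green(a["img"]),20)],[atz(ray(a,c),144).round(0).tolist() for c,n in blobs(green(a["img"]),20)])
```

```text
[ 635.3058174  -167.71248012   87.96247252] [ 0.09903384  1.49145822 -0.90496783]
[[629.4, 72.1], [628.6, 95.4], [638.3, 114.6], [352.8, 139.6], [321.7, 140.2], [322.3, 166.5], [353.7, 166.2]] [[889.0, -874.0, 144.0], [822.0, -869.0, 144.0], [768.0, -894.0, 144.0], [673.0, -111.0, 144.0], [669.0, -27.0, 144.0], [597.0, -30.0, 144.0], [600.0, -115.0, 144.0]]
```

step_arm(targets=[[0, 0, 0, -0.0002, 0.006, 0, 0.4], [0, 0, 0, -0.0006, 0.016, 0, 0.4], [0, 0, 0, -0.0012, 0.029, 0, 0.4], [0, 0, 0, -0.0018, 0.044, 0, 0.4], [0, 0, 0, -0.0024, 0.06, 0, 0.4], [0, 0, 0, -0.003, 0.076, 0, 0.4], [0, 0, 0, -0.0037, 0.092, 0, 0.4], [0, 0, 0, -0.0043, 0.108, 0, 0.4], [0, 0, 0, -0.005, 0.124, 0, 0.4], [0, 0, 0, -0.0056, 0.14, 0, 0.4], [0, 0, 0, -0.0062, 0.156, 0, 0.4], [0, 0, 0, -0.0069, 0.172, 0, 0.4], [0, 0, 0, -0.0075, 0.188, 0, 0.4], [0, 0, 0, -0.0081, 0.203, 0, 0.4], [0, 0, 0, -0.0086, 0.216, 0, 0.4], [0, 0, 0, -0.0091, 0.227, 0, 0.4], [0, 0, 0, -0.0094, 0.236, 0, 0.4], [0, 0, 0, -0.0098, 0.244, 0, 0.4], [0, 0, 0, -0.01, 0.251, 0, 0.4], [0, 0, 0, -0.0103, 0.258, 0, 0.4]])

```text
time_s: 32.35
tool_pos: [627.3, 36.7, 88.1]
ee_rot: [[-0.04, 0.999, 0.0], [0.999, 0.04, 0.0], [0.0, 0.0, -1.0]]
force: [-0.1, -0.7, 1.6]
grip_width: 34.1
grasp_force: 0.8
```

Run:
```python
from h import *
a=eyes.get_image("top");b=eyes.get_image("scene");s=robot.observe();print(s["tool_pos"],s["force"])
print([atz(ray(a,c),144).round(0).tolist() for c,n in blobs(green(a["img"]),20)])
im=np.vstack([cv2.resize(p["img"][y:y+110,x:x+220],None,fx=2.7,fy=2.7,interpolation=2) for p,x,y in((a,180,110),(b,215,180))])
cv2.imwrite("pics/p4.png",im[...,::-1])
```

```text
[627.67912827  38.28640822  88.28354014] [-0.17719902  0.29929739 -0.12758811]
[[769.0, -894.0, 144.0], [659.0, 181.0, 144.0], [662.0, 99.0, 144.0], [591.0, 93.0, 144.0], [581.0, 175.0, 144.0]]
```

View pics/p4.png

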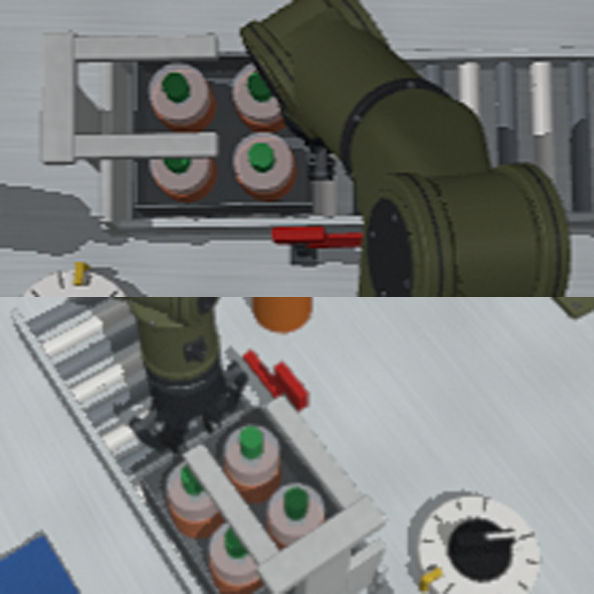

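The loaded box is about 20 mm short of the stop with all four pots upright; the gripper is clear of the lamp bars and the red latch.

step_arm(targets=[[0, 0, 0, -0.0001, 0.003, 0, 0.4], [0, 0, 0, -0.0002, 0.006, 0, 0.4], [0, 0, 0, -0.0004, 0.009, 0, 0.4], [0, 0, 0, -0.0005, 0.012, 0, 0.4], [0, 0, 0, -0.0006, 0.015, 0, 0.4], [0, 0, 0, -0.0007, 0.0175, 0, 0.4], [0, 0, 0, -0.0008, 0.02, 0, 0.4], [0, 0, 0, -0.0008, 0.02, 0, 0.4], [0, 0, 0, -0.0008, 0.02, 0, 0.4]])

```text
time_s: 33.58
tool_pos: [626.1, 53.0, 87.9]
ee_rot: [[-0.04, 0.999, -0.001], [0.999, 0.04, 0.001], [0.001, -0.001, -1.0]]
force: [0.1, 0.1, -0.3]
grip_width: 34.6
grasp_force: 0.0
```

step_arm(targets=[[0, 0, 0, -0.0001, 0.002, 0, 0.4], [0, 0, 0, -0.0002, 0.004, 0, 0.4], [0, 0, 0, -0.0002, 0.006, 0, 0.4], [0, 0, 0, -0.0003, 0.0075, 0, 0.4]])

```text
time_s: 34.08
tool_pos: [625.9, 58.5, 87.9]
ee_rot: [[-0.04, 0.999, -0.001], [0.999, 0.04, -0.0], [-0.0, -0.001, -1.0]]
force: [-0.5, -0.8, -0.1]
grip_width: 34.3
grasp_force: 0.7
```

step_arm(targets=[[0, 0, 0, 0, 0.001, 0, 0.4], [0, 0, 0, 0, 0.002, 0, 0.4], [0, 0, 0, 0, 0.003, 0, 0.4], [0, 0, 0, 0, 0.004, 0, 0.4], [0, 0, 0, 0, 0.004, 0, 0.4]])

```text
time_s: 34.7
tool_pos: [625.9, 58.9, 87.9]
ee_rot: [[-0.038, 0.999, -0.001], [0.999, 0.038, -0.004], [-0.004, -0.001, -1.0]]
force: [-1.9, -6.6, 1.4]
grip_width: 34.4
grasp_force: 3.1
```

step_arm(targets=[[0, 0, 0, 0, 0.0015, 0, 0.4], [0, 0, 0, 0, 0.003, 0, 0.4], [0, 0, 0, 0, 0.003, 0, 0.4]])

```text
time_s: 35.08
tool_pos: [625.9, 58.8, 87.9]
ee_rot: [[-0.037, 0.999, -0.002], [0.999, 0.037, -0.007], [-0.007, -0.002, -1.0]]
force: [-1.5, -10.4, 3.6]
grip_width: 34.2
grasp_force: 4.8
```

step_arm(targets=[[0, 0, 0, 0, -0.01, 0, 0.4], [0, 0, 0, 0, -0.05, 0, 0.4], [0, 0, 0, 0, -0.1175, 0, 0.4], [0, 0, 0, 0, -0.1175, 0.05, 0.5], [0, 0, 0, 0, -0.1175, 0.12, 0.6], [0, 0, 0, 0, -0.1175, 0.19, 0.6], [0, 0, 0, -0.06, -0.1175, 0.2, 0.6], [0, 0, 0, -0.12, -0.1175, 0.2, 0.6], [0, 0, 0, -0.1416, -0.1175, 0.2, 0.6], [0, 0, 0, -0.1416, -0.1175, 0.2, 0.6], [0, 0, 0, -0.1416, -0.1175, 0.2, 0.6]])

```text
time_s: 36.45
tool_pos: [514.7, -29.3, 248.4]
ee_rot: [[-0.04, 0.999, 0.003], [0.999, 0.04, 0.001], [0.001, 0.003, -1.0]]
force: [-1.0, -0.4, 0.2]
grip_width: 51.1
grasp_force: 0.0
```

```bash
cat >> h.py <<'E'
def red(img):
    h=cv2.cvtColor(img,cv2.COLOR_RGB2HSV);return ((h[...,0]<5)|(h[...,0]>172))&(h[...,1]>150)&(h[...,2]>40)
E
python3 - <<'E'
from h import *
for i in range(3): p=eyes.get_image("wrist")
s=robot.observe();print(s["tool_pos"],s["qpos"].round(2),s["time_s"])
m=red(p["img"]);print(blobs(m,40))
a=eyes.get_image("top")
print([atz(ray(a,c),144).round(0).tolist() for c,n in blobs(green(a["img"]),20)])
t=a["img"][110:220,180:400]
w=p["img"]
cv2.imwrite("pics/w5.png",np.vstack([cv2.resize(w,(640,400)),cv2.resize(t,(400,200),interpolation=2)if 0 else cv2.copyMakeBorder(cv2.resize(t,(400,200),interpolation=2),0,0,0,240,0)])[...,::-1])
np.save("w5.npy",p,allow_pickle=True)
E
```

```text
[514.17370922 -29.58799176 247.9121448 ] [ 0.33  0.57 -0.58  1.86  0.41  0.83 -0.42] 36.6
[(array([323.54178082, 110.79520548]), np.int32(1460))]
[[769.0, -894.0, 144.0], [658.0, 203.0, 144.0], [663.0, 118.0, 144.0], [590.0, 115.0, 144.0], [580.0, 199.0, 144.0]]
```

View pics/w5.png

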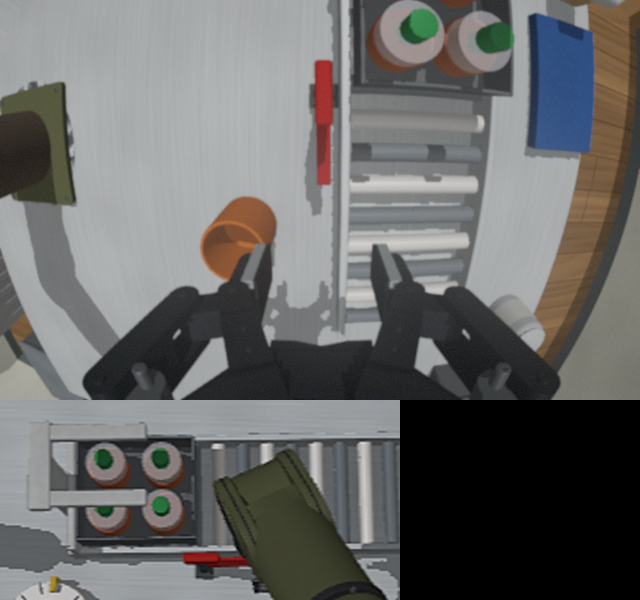

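The wrist view shows the latch bar from (324,61) to (324,123) and its arm down to (323,184). The box is home and no red crosses the lane.

Run:
```python
from h import *
p=np.load("w5.npy",allow_pickle=True).item()
for q in((324,61),(324,123)): print(atz(wray(p,q),152))
print(atz(wray(p,(323.5,184)),90),tr(-112,31,140),tr(-112,-60),tr(0,40))
a=eyes.get_image("top")
# rear rim of tote in top: crop(400x200 scale 20/11): x~195 -> 
for y in(450,540): print(atz(ray(a,(180+195/(400/220),110+(y-400)/(200/110))),115))
```

```text
[513.17729886  79.88050458 152.        ]
[515.11361502  31.90783824 152.        ]
[518.05195599 -33.47865049  90.        ] [514.24991869  55.49639788 140.        ] [517.88894811 -35.43081183   0.        ] [625.80042663  68.96800427   0.        ]
[680.01735239  67.72820045 115.        ]
[542.58440588  62.93072229 115.        ]
```

step_arm(targets=[[0, 0, 0, 0.0005, 0.05, 0, 0.6], [0, 0, 0, 0.0015, 0.107, 0, 0.6], [0, 0, 0, 0.0015, 0.107, -0.02, 0.6], [0, 0, 0, 0.0015, 0.107, -0.07, 0.6], [0, 0, 0, 0.0015, 0.107, -0.12, 0.6], [0, 0, 0, 0.0015, 0.107, -0.1475, 0.6], [0, 0, 0, 0.0015, 0.107, -0.1575, 0.6], [0, 0, 0, 0.0015, 0.107, -0.1575, 0.6], [0, 0, 0, 0.0015, 0.107, -0.1575, 0], [0, 0, 0, 0.0015, 0.107, -0.1575, 0], [0, 0, 0, 0.0015, 0.107, -0.1575, 0], [0, 0, 0, 0.0015, 0.107, -0.1575, 0], [0, 0, 0, 0.0015, 0.107, -0.1575, 0], [0, 0, 0, 0.0015, 0.107, -0.1575, 0]], grip_force=70)

```text
time_s: 38.45
tool_pos: [513.1, 55.6, 123.0]
ee_rot: [[-0.041, 0.999, -0.001], [0.999, 0.041, -0.001], [-0.001, -0.001, -1.0]]
force: [-4.3, -1.4, 6.6]
grip_width: 13.2
grasp_force: 68.8
```

step_arm(targets=[[0, 0, 0.03, 0, 0, 0, 0], [0, 0, 0.08, 0, 0, 0, 0], [0, 0, 0.14, 0, 0, 0, 0], [0, 0, 0.21, 0, 0, 0, 0], [0, 0, 0.28, 0, 0, 0, 0], [0, 0, 0.35, 0, 0, 0, 0], [0, 0, 0.42, 0, 0, 0, 0], [0, 0, 0.49, 0, 0, 0, 0], [0, 0, 0.56, 0, 0, 0, 0], [0, 0, 0.63, 0, 0, 0, 0], [0, 0, 0.7, 0, 0, 0, 0], [0, 0, 0.77, 0, 0, 0, 0], [0, 0, 0.84, 0, 0, 0, 0], [0, 0, 0.9, 0, 0, 0, 0], [0, 0, 0.95, 0, 0, 0, 0], [0, 0, 0.98, 0, 0, 0, 0], [0, 0, 0.99, 0, 0, 0, 0], [0, 0, 0.99, 0, 0, 0, 0], [0, 0, 0.99, 0, 0, 0, 0]])

```text
time_s: 40.83
tool_pos: [513.2, 55.7, 123.0]
ee_rot: [[-1.0, -0.024, -0.001], [-0.024, 1.0, -0.0], [0.001, -0.0, -1.0]]
force: [-4.5, -0.4, 6.1]
grip_width: 13.0
grasp_force: 68.7
```

Run:
```python
from h import *
s=robot.observe();R=s["ee_rot"];print(s["tool_pos"],R.round(3).tolist(),s["force"],s["torque"],s["qpos"].round(2),np.degrees(np.arctan2(R[1,0],R[0,0])))
```

```text
[513.22360018  55.7444593  122.99952181] [[-1.0, -0.024, -0.001], [-0.024, 1.0, -0.0], [0.001, -0.0, -1.0]] [-4.54896619 -0.40363773  6.11422416] [ 0.08253042  0.76298096 -0.04657676] [ 0.29  0.85 -0.84  1.97  0.93  0.77  0.48] -178.61025971179706
```

step_arm(targets=[[0, 0, 0.01, 0, 0, 0, 0], [0, 0, 0.025, 0, 0, 0, 0], [0, 0, 0.025, 0, 0, 0, 0], [0, 0, 0.025, 0, 0, 0, 0]])

```text
time_s: 41.32
tool_pos: [513.2, 55.8, 123.0]
ee_rot: [[-0.998, -0.057, -0.002], [-0.057, 0.998, 0.001], [0.002, 0.001, -1.0]]
force: [-5.1, 0.4, 7.4]
grip_width: 13.0
grasp_force: 73.4
```

Run:
```python
from h import *
s=robot.observe();R=s["ee_rot"];print(s["torque"],np.degrees(np.arctan2(R[1,0],R[0,0])))
```

```text
[ 0.22378985  0.93137505 -1.45081626] -176.71053880862897
```

step_arm(targets=[[0, 0, 0.0, 0, 0, 0, 0.5], [0, 0, 0.0, 0, 0, 0, 0.6], [0, 0, 0.0, 0, 0, 0, 0.6], [0, 0, 0.0, 0, 0, 0.03, 0.6], [0, 0, 0, 0, 0, 0.1, 0.6], [0, 0, 0, 0, 0, 0.1725, 0.6], [0, 0, 0, -0.05, 0.03, 0.1725, 0.6], [0, 0, -0.1, -0.068, 0.08, 0.1725, 0.6], [0, 0, -0.2, -0.068, 0.15, 0.1725, 0.6], [0, 0, -0.3, -0.068, 0.21, 0.1725, 0.6], [0, 0, -0.351, -0.068, 0.249, 0.1725, 0.6], [0, 0, -0.351, -0.068, 0.249, 0.1725, 0.6], [0, 0, -0.351, -0.068, 0.249, 0.1725, 0.6], [0, 0, -0.351, -0.068, 0.249, 0.1725, 0.6]])

```text
time_s: 43.08
tool_pos: [460.1, 253.1, 259.7]
ee_rot: [[-0.883, 0.47, -0.0], [0.47, 0.883, -0.001], [-0.0, -0.001, -1.0]]
force: [-0.4, 0.4, -0.7]
grip_width: 51.2
grasp_force: 0.0
```

Run:
```python
from h import *
for i in range(3): p=eyes.get_image("wrist")
s=robot.observe();print(s["tool_pos"],s["qpos"].round(2),s["time_s"],p["origin"])
a=eyes.get_image("top");np.save("w6.npy",p,allow_pickle=True)
K=p["mtx"]
# rectified plan view at z=34 around the dial, 2.2px/mm, up=+x, left=+y
C=np.array([414.5,292.5]);n=400
u,v=np.meshgrid(np.arange(n),np.arange(n));X=C[0]-(v-n/2)/2.2;Y=C[1]-(u-n/2)/2.2
q=np.stack([X,Y,np.full_like(X,30.)],-1)-p["origin"];c=q@p["orientation"]
r=np.hypot(c[...,0],c[...,1]);t=np.arctan2(r,c[...,2])*K[0,0]
im=cv2.remap(p["img"],(K[0,2]+t*c[...,0]/r).astype(np.float32),(K[1,2]+t*c[...,1]/r).astype(np.float32),1)
tt=cv2.resize(a["img"][110:220,180:400],(400,200),interpolation=2)
cv2.imwrite("pics/d6.png",np.vstack([im,tt])[...,::-1])
```

```text
[460.11617742 253.75078714 259.96032656] [-0.09  0.63 -0.83  1.81  0.56  0.96 -0.08] 43.225 [391.52450314 290.07453378 402.56107434]
```

View pics/d6.png

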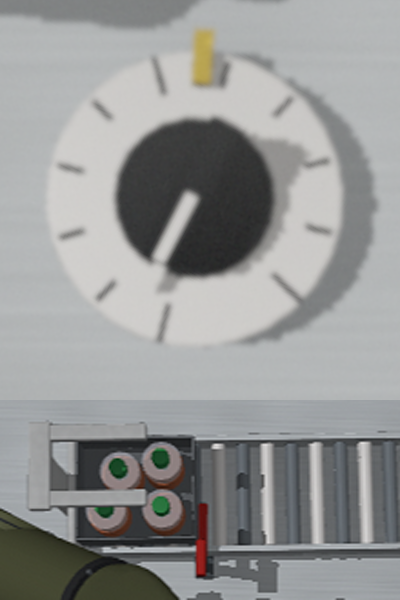

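The plan view shows the pointer at lower left (~(165,265)), axis at (195,198) and clip at (204,57). The scale's gap lies at lower right/bottom between (288,288) and (162,323), so the way round is about 159° clockwise. The lower image shows the latch across behind the box.

step_arm(targets=[[0, 0, 0.039, -0.03, 0.025, 0, 0.6], [0, 0, 0.039, -0.056, 0.0494, 0, 0.6], [0, 0, 0.039, -0.056, 0.0494, -0.05, 0.6], [0, 0, 0.039, -0.056, 0.0494, -0.12, 0.6], [0, 0, 0.039, -0.056, 0.0494, -0.19, 0.6], [0, 0, 0.039, -0.056, 0.0494, -0.24, 0.6], [0, 0, 0.039, -0.056, 0.0494, -0.26, 0.6], [0, 0, 0.039, -0.056, 0.0494, -0.2688, 0.6], [0, 0, 0.039, -0.056, 0.0494, -0.2688, 0.6], [0, 0, 0.039, -0.056, 0.0494, -0.2688, 0], [0, 0, 0.039, -0.056, 0.0494, -0.2688, 0], [0, 0, 0.039, -0.056, 0.0494, -0.2688, 0], [0, 0, 0.039, -0.056, 0.0494, -0.2688, 0], [0, 0, 0.039, -0.056, 0.0494, -0.2688, 0], [0, 0, 0.039, -0.056, 0.0494, -0.2688, 0]])

```text
time_s: 45.15
tool_pos: [415.5, 294.6, 45.9]
ee_rot: [[-0.91, 0.414, 0.001], [0.414, 0.91, 0.001], [-0.001, 0.001, -1.0]]
force: [0.4, -0.3, 6.3]
grip_width: 15.0
grasp_force: 68.1
```

Run:
```python
from h import *
s=robot.observe();R=s["ee_rot"];print(s["tool_pos"],s["force"],s["torque"],s["qpos"].round(2),np.degrees(np.arctan2(R[1,0],R[0,0])),s["grip_width"])
```

```text
[415.47571908 294.55594619  45.90942014] [ 0.41730484 -0.31833534  6.29563522] [-0.18706764  0.11271927 -0.03948479] [-0.4   0.9  -0.51  2.03  1.    0.48 -0.53] 155.5385884954732 15.00102561836987
```

step_arm(targets=[[0, 0, -0.03, 0, 0, 0, 0], [0, 0, -0.08, 0, 0, 0, 0], [0, 0, -0.14, 0, 0, 0, 0], [0, 0, -0.21, 0, 0, 0, 0], [0, 0, -0.28, 0, 0, 0, 0], [0, 0, -0.35, 0, 0, 0, 0], [0, 0, -0.42, 0, 0, 0, 0], [0, 0, -0.49, 0, 0, 0, 0], [0, 0, -0.56, 0, 0, 0, 0], [0, 0, -0.63, 0, 0, 0, 0], [0, 0, -0.7, 0, 0, 0, 0], [0, 0, -0.77, 0, 0, 0, 0], [0, 0, -0.84, 0, 0, 0, 0], [0, 0, -0.88, 0, 0, 0, 0], [0, 0, -0.9, 0, 0, 0, 0], [0, 0, -0.9, 0, 0, 0, 0]])

```text
time_s: 47.15
tool_pos: [414.3, 294.0, 45.9]
ee_rot: [[0.266, 0.964, -0.0], [0.964, -0.266, -0.001], [-0.001, -0.0, -1.0]]
force: [-2.9, -1.4, 7.6]
grip_width: 14.5
grasp_force: 68.6
```

Run:
```python
from h import *
s=robot.observe();R=s["ee_rot"];print(s["tool_pos"],s["force"],s["torque"],s["qpos"].round(2),np.degrees(np.arctan2(R[1,0],R[0,0])),s["grip_width"])
```

```text
[414.3468988  293.95875726  45.87283955] [-2.9324261  -1.43223057  7.55465332] [-0.37342693  0.5209037  -0.02430308] [-0.6   0.86 -0.18  2.04  0.52  0.28 -1.49] 74.5457487381798 14.524563519511526
```

step_arm(targets=[[0, 0, -0.03, 0, 0, 0, 0], [0, 0, -0.08, 0, 0, 0, 0], [0, 0, -0.14, 0, 0, 0, 0], [0, 0, -0.21, 0, 0, 0, 0], [0, 0, -0.28, 0, 0, 0, 0], [0, 0, -0.35, 0, 0, 0, 0], [0, 0, -0.42, 0, 0, 0, 0], [0, 0, -0.45, 0, 0, 0, 0], [0, 0, -0.45, 0, 0, 0, 0]])

```text
time_s: 48.28
tool_pos: [413.8, 294.4, 45.9]
ee_rot: [[0.828, 0.56, -0.001], [0.56, -0.828, -0.0], [-0.001, -0.001, -1.0]]
force: [-3.0, -1.3, 8.8]
grip_width: 14.5
grasp_force: 68.7
```

Run:
```python
from h import *
s=robot.observe();R=s["ee_rot"];print(s["tool_pos"],s["force"],s["torque"],s["qpos"].round(2),np.degrees(np.arctan2(R[1,0],R[0,0])),s["grip_width"])
```

```text
[413.77340324 294.36555351  45.89073252] [-3.01259524 -1.33192953  8.84391463] [-0.06239803  0.67115188 -0.01530605] [-0.67  0.86 -0.07  2.05  0.21  0.24 -1.89] 34.07116289430515 14.454698370779601
```

Remaining: 34.07 → about -3.5, i.e. -37.6° = -0.417.

step_arm(targets=[[0, 0, -0.03, 0, 0, 0, 0], [0, 0, -0.08, 0, 0, 0, 0], [0, 0, -0.14, 0, 0, 0, 0], [0, 0, -0.21, 0, 0, 0, 0], [0, 0, -0.28, 0, 0, 0, 0], [0, 0, -0.35, 0, 0, 0, 0], [0, 0, -0.39, 0, 0, 0, 0], [0, 0, -0.417, 0, 0, 0, 0], [0, 0, -0.417, 0, 0, 0, 0], [0, 0, -0.417, 0, 0, 0, 0.6], [0, 0, -0.417, 0, 0, 0, 0.6], [0, 0, -0.417, 0, 0, 0, 0.6], [0, 0, -0.417, 0, 0, 0.03, 0.6], [0, 0, -0.417, 0, 0, 0.1, 0.6], [0, 0, -0.417, -0.03, 0, 0.17, 0.6], [0, 0, -0.417, -0.07, 0, 0.24, 0.6], [0, 0, -0.417, -0.07, 0, 0.26, 0.6], [0, 0, -0.417, -0.07, 0, 0.26, 0.6], [0, 0, -0.417, -0.07, 0, 0.26, 0.6]])

```text
time_s: 50.65
tool_pos: [358.9, 293.9, 252.1]
ee_rot: [[0.998, -0.061, -0.001], [-0.061, -0.998, -0.001], [-0.001, 0.001, -1.0]]
force: [0.4, -0.9, -0.8]
grip_width: 51.2
grasp_force: 0.0
```

```bash
cat >> h.py <<'E'
def plan(p,C,z,n=400,k=2.2):
    K=p["mtx"];u,v=np.meshgrid(np.arange(n),np.arange(n));X=C[0]-(v-n/2)/k;Y=C[1]-(u-n/2)/k
    c=(np.stack([X,Y,np.full_like(X,float(z))],-1)-p["origin"])@p["orientation"]
    r=np.hypot(c[...,0],c[...,1]);t=np.arctan2(r,c[...,2])*K[0,0]
    return cv2.remap(p["img"],(K[0,2]+t*c[...,0]/r).astype(np.float32),(K[1,2]+t*c[...,1]/r).astype(np.float32),1)
E
python3 - <<'E'
from h import *
for i in range(3): p=eyes.get_image("wrist")
s=robot.observe();print(s["tool_pos"],s["time_s"],p["origin"],s["qpos"].round(2))
cv2.imwrite("pics/d7.png",np.hstack([plan(p,(415,294.5),30),plan(p,(415,294.5),74)])[...,::-1])
E
```

```text
[358.84623012 293.7375478  251.79073774] 50.8 [437.84686926 288.79975193 394.2634031 ] [-0.86  0.45  0.12  2.02 -0.08  0.68 -2.33]
```

View pics/d7.png

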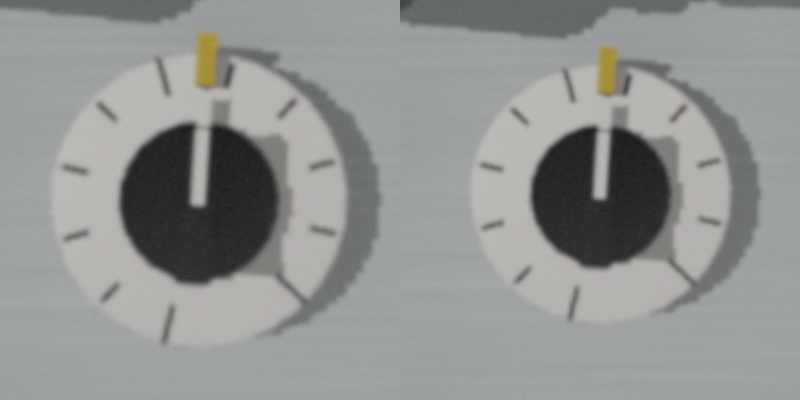

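Run:
```python
from h import *
for j in range(2):
    p=eyes.get_image("wrist");k=6;n=1000;C=(415,294.5)
    W=lambda u,v:np.array([C[0]-(v-n/2)/k,C[1]-(u-n/2)/k])
    h=cv2.cvtColor(plan(p,C,39,n,k),cv2.COLOR_RGB2HSV);v,u=np.nonzero((h[...,0]>18)&(h[...,0]<32)&(h[...,1]>140));clip=W(u.mean(),v.mean())
    g=cv2.cvtColor(plan(p,C,30,n,k),cv2.COLOR_RGB2GRAY)
    hs=cv2.cvtColor(plan(p,C,30,n,k),cv2.COLOR_RGB2HSV)
    # housing edge from left/bottom (no shadow): bright & colourless
    w=(g>195).astype(np.uint8);print("thr px",w.sum())
    n2,l,st,ce=cv2.connectedComponentsWithStats(w);i=1+np.argmax(st[1:,4]);cn=max(cv2.findContours((l==i).astype(np.uint8),0,1)[0],key=len)
    (cx,cy),r=cv2.minEnclosingCircle(cn);ax=W(cx,cy)
    for zz in (62,74):
        g2=cv2.cvtColor(plan(p,C,zz,n,k),cv2.COLOR_RGB2GRAY)
        m=(g2>140);yy,xx=np.nonzero(m[330:490,430:600]);d=cv2.fitLine(np.c_[xx,yy].astype(np.float32),2,0,.01,.01).ravel()
        ang=np.degrees(np.arctan2(-d[0]*np.sign(-d[1]),abs(d[1])));print(zz,"ptr ang",ang,"through",W(d[2]+430,d[3]+330),len(xx))
    c2=clip-ax;print("clip",clip,"axis",ax,r/k,"ang",np.degrees(np.arctan2(c2[1],c2[0])),np.hypot(*c2))
    c3=clip-np.array([414.6,294.5]);print(np.degrees(np.arctan2(c3[1],c3[0])))
```

```text
thr px 0Traceback (most recent call last):
  File "<stdin>", line 10, in <module>
    return _wrapfunc(a, 'argmax', axis=axis, out=out, **kwds)
    return bound(*args, **kwds)
ValueError: attempt to get argmax of an empty sequence
```

Run:
```python
from h import *
k=6;n=1000;C=(415,294.5);W=lambda u,v:np.array([C[0]-(v-n/2)/k,C[1]-(u-n/2)/k])
p=eyes.get_image("wrist")
h=cv2.cvtColor(plan(p,C,37,n,k),cv2.COLOR_RGB2HSV);v,u=np.nonzero((h[...,0]>18)&(h[...,0]<32)&(h[...,1]>140));clip=W(u.mean(),v.mean())
I=plan(p,C,30,n,k).astype(int);print("col",I[500,200],I[900,500],I[500,60])
w=((I[...,0]>150)&(I[...,0]-I[...,2]>3)).astype(np.uint8);w=cv2.morphologyEx(w,cv2.MORPH_OPEN,np.ones((9,9)))
cn=max(cv2.findContours(w,0,1)[0],key=cv2.contourArea);hu=cv2.convexHull(cn);e=cv2.fitEllipse(hu);print("housing",W(*e[0]),np.array(e[1])/k/2)
ax=W(*e[0])
D=plan(p,C,40,n,k).max(2);d=cv2.morphologyEx((D<70).astype(np.uint8),cv2.MORPH_CLOSE,np.ones((61,61)));cn=max(cv2.findContours(d,0,1)[0],key=cv2.contourArea);e=cv2.fitEllipse(cv2.convexHull(cn));print("disc",W(*e[0]),np.array(e[1])/k/2)
for zz in(60,74):
    g=plan(p,C,zz,n,k).min(2);P=[]
    for r in range(345,470,3):
        x=np.nonzero(g[r,460:560]>120)[0]
        if 8<len(x)<60:P.append(W(460+x.mean(),r))
    P=np.array(P);f=np.polyfit(P[:,0],P[:,1],1);print(zz,len(P),"ptr deg",np.degrees(np.arctan(f[0])),"y at axis",np.polyval(f,ax[0]),"y at +47",np.polyval(f,ax[0]+47))
c=clip-ax;print("clip",clip,len(u),"deg",np.degrees(np.arctan2(c[1],c[0])),np.hypot(*c))
```

```text
col [184 182 180] [163 164 162] [159 162 163]
housing [469.89429474 308.47108968] [20.00031026 32.05761464]
disc [414.97399394 294.76098633] [34.09533183 34.8531545 ]
60 42 ptr deg -3.8337956598383176 y at axis 291.65932901403033 y at +47 288.5097463221901
74 42 ptr deg -3.79450718318075 y at axis 291.47807153937487 y at +47 288.3608606164349
clip [478.0720818  291.20252754] 4629 deg -64.65940169496044 19.107052089681126
```

Run:
```python
from h import *
a,b=eyes.get_image("top"),eyes.get_image("scene")
im=np.vstack([cv2.resize(p["img"][y:y+110,x:x+220],None,fx=2.7,fy=2.7,interpolation=2) for p,x,y in((a,180,110),(b,235,180))])
cv2.imwrite("pics/f.png",im[...,::-1])
```

```text
(no output)
```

View pics/f.png

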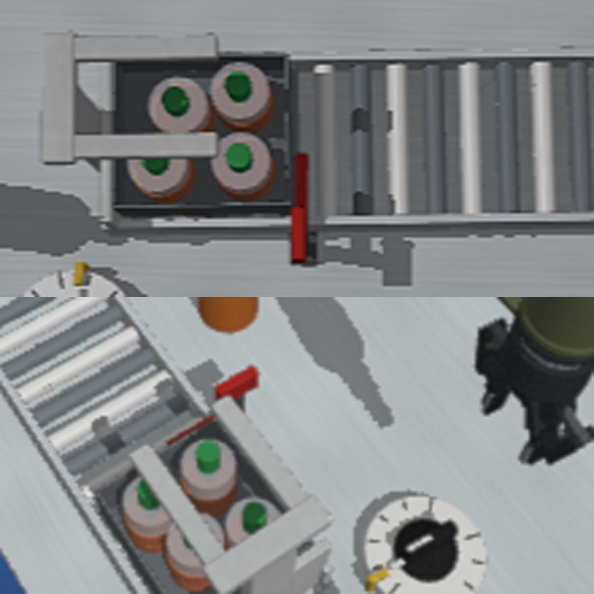

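All four pots stand upright in the box, which is home. The front-far pot at (180,103) has shifted slightly but is still upright. The latch lies across behind the box at (299,205), and the pointer is on the clip.

```bash
python3 -c "
from station import ticket
print(ticket.sign_off())"
```

```text
the job is handed in; nothing more can be done
None
```

The job is handed in: four pots are upright in the box, the box is home against the stop, the latch is across behind it, and the dial pointer is within about 1° of the yellow clip.

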